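Return the press plunger to its graded rack

ROBOT

A 6-joint arm with a two-finger parallel gripper is mounted at the origin on the work surface. World frame = base frame: x ahead of the robot, y to its left, z up, the work surface at z = 0. Lengths are in m, angles in rad, forces in N, time in s.
With the tool pointing down it reaches from about 0.4 to 0.925 m from the base axis. Payload 3.4 kg.
Tool frame: the origin (TCP) lies midway between the tips of the shut fingers; the grasp point (between the pads) lies 19 mm behind it (bot.grip_depth is the distance from the TCP to the grasp point, in m); z points along the fingers, y is the line along which they close (so a half turn about z gives the same grasp; the last joint's range is limited). The gripper opens to 85 mm and grips with 20 to 120 N. Pads are 22 mm wide; open, the fingers measure 114 mm over their backs; the gripper's body (76 mm by 85 mm) begins 54 mm behind the grasp point. The pads swing forward as they close: fully open they stand 13 mm farther back than shut.
Start: joints at [1.198, 0.307, 1.506, -0, 1.328, -0.073], TCP at [0.169, 0.55, 0.231] pointing down, gripper open.
Joint ranges: [-3.12, 3.12], [-1.05, 2.28], [0.14, 2.33], [-1.42, 4.57], [0.1, 2.73], [-2.68, 2.68]. Speed limits (rad/s): [2.57, 2.57, 3.14, 3.14, 3.14, 3.14].

INTERFACE

Orientations are given as a 3x3 rotation matrix whose columns are the frame's x, y, z axes.
In Python, from bench import bot gives the robot as it stands.
- The arm moves only by the tool drive_tool, never from a script. Its argument "targets" is one flat list of numbers, 5 for each row, row after row: the shift along the tool's x, y, z in m, then the turn about the tool's z in degrees, then the opening in per cent of the stroke, from 0 (shut) to 100 (fully open). In form: [dx, dy, dz, turn, jaw, dx, dy, dz, turn, jaw, ...]. A call has 1 to 20 rows; each row is the pose to reach, as a shift and turn from the pose commanded when the call began, along the tool's axes at that moment; what a row does not reach only later rows make up. A row lasts 1/10 s, in which the tool goes at most 50 mm and 8.59 degrees, less where a joint would pass 70% of its speed; a pose out of reach is approached as far as the arm can. A call with a gripper value outside its range is refused whole. The fingers move at their own pace and stop on an object; "force" is the grip in N (left out, the last holds). Time passes only in rows, so rows that repeat a pose let the fingers close. It gives the time, the measured TCP pose, the force, the opening and the grip force at its end, in the units of the state.
- bot.read_state(): the state, without advancing time (a new reading comes with each control period).
- bot.capture(name): name is "scene" or "top" or "wrist"; returns the picture (480x640x3 uint8, blue, green, red); there is no depth.
- bot.camera_params(name): a dict with "fx", "fy", "cx", "cy" (pixels), "distortion" ([k1, k2, p1, p2, k3] as OpenCV has them; the pictures are not rectified), "pose" (4x4, takes a point from camera to world coordinates). Camera axes: x right, y down, z forward; pixel columns grow to the right and rows downward; lengths in m; the calibration is good to about 2 mm. A picture is of the moment at which its call begins: read the wrist's pose just before it. camera_params takes no time and is no camera call; for the wrist camera it gives the pose at the moment of the call.
- bot.job_done(): hands the job in; it is judged then, once.
Trained networks look in the newest picture that a camera, given by its name, has taken for a name from the list of things; names that differ only in an ending like _2 or _b are one class to them, and where a whole thing is asked for, a point or a joint stands for the part that bears it (a point fixed in the world has none). Each returns a list of dicts, best first, with "p" (0 to 1); they miss things now and then, are a little off and sometimes report something else, mostly with a low value. They report only what shows in the picture. A call takes as long as a camera call. They do not tell look-alikes from the thing itself.
- bot.search_frame(name, camera): "point" ([column, row] in pixels, amid what is visible of it).
- bot.mark_of(name, camera): "point" ([column, row] in pixels: a listed point, or the origin of a listed thing).
The state is a dict: "clock": time; "q": joint angles; "joint_vel": joint speeds; "tau": joint torques, N m; "tcp_pos": TCP position; "orientation": TCP orientation; "force": force on the tool from outside, world axes, zero at the start; "moment": the same for the moment, N m; "width": finger opening in m; "finger_force": force on a finger pad.
Only numpy, scipy, OpenCV 4.12 (cv2) and the standard library are available. Lean on these libraries where they do the work, as an engineer would, in place of code of your own. Each camera call takes 0.05 s, during which the arm holds its last target. There are 200 camera calls.

TASK

One of the three white press plungers stands in the shallow steel dish: put that one away in the graded rack, upright and fully home in the hole made for its diameter (the smallest it will go into). The drilled bar lies loose end to end in its rack, so feel for the hole gently, never pressing the ceramic plunger on the rack with more than 40 N, and keep hold of it until its foot is well inside the hole; do not drop it from above. Leave the two plungers on the tile and everything else where they are.

Things in the scene. Friction and masses are not known exactly. Their poses are not given: they have to be found in the camera images.
- mid13 (a point): centre (half-way up) of a plain white ceramic press plunger, an upright round rod 13 mm in diameter and 60 mm long with a slightly chamfered foot, 30 to 70 g; z is its axis. One of the three plungers stands in the steel dish, the other two on the reddish-brown tile; which one is in the dish differs from run to run
- mid16 (a point): centre (half-way up) of a plain white ceramic press plunger, an upright round rod 16 mm in diameter and 60 mm long with a slightly chamfered foot, 30 to 70 g; z is its axis. One of the three plungers stands in the steel dish, the other two on the reddish-brown tile; which one is in the dish differs from run to run
- mid19 (a point): centre (half-way up) of a plain white ceramic press plunger, an upright round rod 19 mm in diameter and 60 mm long with a slightly chamfered foot, 30 to 70 g; z is its axis. One of the three plungers stands in the steel dish, the other two on the reddish-brown tile; which one is in the dish differs from run to run
- dish: shallow square steel dish fixed to the bench, 110 x 110 mm, floor 4 mm thick (a plunger in it stands with its foot at height 4 mm), rim 9 mm high. Origin at the centre of its underside, on the bench
- tile: reddish-brown tile fixed to the bench, 60 x 150 x 4 mm; the two plungers that stay stand on it. Origin at the centre of its underside
- rack: plunger rack: grey plastic channel fixed to the bench, 56 mm (x) by 200 mm (y), end walls 24 mm high, long walls 12 mm. Origin at the centre of its underside, z up. In it lies a drilled aluminium bar, 44 mm (x) by 170 mm (y), flat top 36 mm above the bench. A plunger fully home has its foot 12 mm and its centre 42 mm above the bench and stands 36 mm out of the bar
- row (a point): point fixed to the channel (not the bar) above its centre, at the height of the bar's top; axes as the rack's. Blind holes 24 mm deep for rods of 10, 13, 16, 19, 22 mm (each 1.5 mm wider, 1.5 mm chamfer) lie at x = 0, y = +64, +32, 0, -32, -64 mm when the bar is in mid-play. The bar lies unseen by this pose up to 9 mm either way along y (stops at 10 mm, no x play; some 18 N slides it)
- cast: pale stone cast of a jaw, 55 x 65 x 32 mm, a bystander; origin under its centre
- articulator: black dental articulator about 110 mm tall, a bystander; origin under its centre
- mould: blue plastic casting ring, 90 mm across, 32 mm high, a bystander; origin under its centre
- bowl: dark rubber mixing bowl, 110 mm across, 60 mm high, a bystander; origin under its centre
- jar: small amber jar, 52 mm across, 65 mm high, a bystander; origin under its centre
- brush: cleaning brush 170 mm long lying flat, a bystander
There are look-alikes about, which are no part of the job. Leave any red look-alike of the part that bears mid19 alone.

How it is judged:
On the way, in this order (a step that is already met when the one before it is completed fails the run):
1. a plunger has been lifted out of the dish (((contact force between the fingers and plunger13 above 0.5 N and height (world z) of mid13 above 0.05 m) or (contact force between the fingers and plunger16 above 0.5 N and height (world z) of mid16 above 0.05 m) or (contact force between the fingers and plunger19 above 0.5 N and height (world z) of mid19 above 0.05 m))), for 0.1 s.
2. still held, its foot is at least 5 mm down in the hole made for its diameter (((z of mid13 in the frame of rack below 0.061 m and x of mid13 in the frame of rack between -0.005 and 0.005 m and y of mid13 in the frame of rack between 0.0185 and 0.0455 m and angle between mid13's own z axis and vertical below 0.12 rad and contact force between the fingers and plunger13 above 0.5 N) or (z of mid16 in the frame of rack below 0.061 m and x of mid16 in the frame of rack between -0.005 and 0.005 m and y of mid16 in the frame of rack between -0.0135 and 0.0135 m and angle between mid16's own z axis and vertical below 0.12 rad and contact force between the fingers and plunger16 above 0.5 N) or (z of mid19 in the frame of rack below 0.061 m and x of mid19 in the frame of rack between -0.005 and 0.005 m and y of mid19 in the frame of rack between -0.0455 and -0.0185 m and angle between mid19's own z axis and vertical below 0.12 rad and contact force between the fingers and plunger19 above 0.5 N))), for 0.1 s.
At the end, for the whole second after the job is handed in: The dish's plunger rests in the hole of its diameter, centre at most 45.5 mm above the rack's underside, within 5 mm of the row's line and 13.5 mm of the hole's mid-play place, upright to 0.12 rad; none is left in the dish; the other two are upright (0.1 rad), within 12 mm of their starts (((z of mid13 in the frame of rack below 0.0455 m and x of mid13 in the frame of rack between -0.005 and 0.005 m and y of mid13 in the frame of rack between 0.0185 and 0.0455 m and angle between mid13's own z axis and vertical below 0.12 rad and linear speed of plunger13 below 0.02 m/s and distance of each of mid16, mid19 from where it was at the start of the episode below 0.012 m and angle between each of mid16, mid19's own z axis and vertical below 0.1 rad) or (z of mid16 in the frame of rack below 0.0455 m and x of mid16 in the frame of rack between -0.005 and 0.005 m and y of mid16 in the frame of rack between -0.0135 and 0.0135 m and angle between mid16's own z axis and vertical below 0.12 rad and linear speed of plunger16 below 0.02 m/s and distance of each of mid13, mid19 from where it was at the start of the episode below 0.012 m and angle between each of mid13, mid19's own z axis and vertical below 0.1 rad) or (z of mid19 in the frame of rack below 0.0455 m and x of mid19 in the frame of rack between -0.005 and 0.005 m and y of mid19 in the frame of rack between -0.0455 and -0.0185 m and angle between mid19's own z axis and vertical below 0.12 rad and linear speed of plunger19 below 0.02 m/s and distance of each of mid13, mid16 from where it was at the start of the episode below 0.012 m and angle between each of mid13, mid16's own z axis and vertical below 0.1 rad)) and horizontal distance between each of mid13, mid16, mid19 and dish above 0.06 m); the robot touches nothing.
It fails at once if a held plunger is pressed on the rack with more than 40 N ((contact force between the fingers and plunger13 above 0.5 N and contact force between plunger13 and rack above 40 N) or (contact force between the fingers and plunger16 above 0.5 N and contact force between plunger16 and rack above 40 N) or (contact force between the fingers and plunger19 above 0.5 N and contact force between plunger19 and rack above 40 N)).
It fails at once if a bystander is moved by more than 20 mm (distance of any of cast, articulator, mould, bowl, jar, brush from where it was at the start of the episode above 0.02 m).
It also fails if it takes over 64 s, if anything falls off the work surface, if the arm or the gripper's body presses on something with over 40 N, if the wrist force passes 120 N, or if a joint passes its speed limit or range.

## Working session

There is one attempt and no reset: what is moved stays moved. The work goes in short steps, Python scripts to look and compute and a tool call to move; the robot and the scene stay as the last step left them, time stands still between calls to the robot, and variables do not carry over. Pictures are saved under pics/ and viewed, at most 10 in all, crops included, and the job is handed in when it is done.

Besides the shell and the picture viewer there is one more tool, called after "Emit:" by a JSON object that holds its "op" and its "data". drive_tool: Moves the arm, as the interface text tells. Its arguments: {"type":"object","properties":{"targets":{"type":"array"},"force":{"type":"number"}},"required":["targets"]}

```bash
mkdir -p pics; cat > h.py <<'E'
import numpy as np, cv2
from bench import bot
def ray(cam,px,P=None):
    P=P or bot.camera_params(cam)
    K=np.array([[P['fx'],0,P['cx']],[0,P['fy'],P['cy']],[0,0,1.]])
    u=cv2.undistortPoints(np.array([[px]],float),K,np.array(P['distortion'],float))[0,0]
    T=np.array(P['pose']); return T[:3,3],T[:3,:3]@np.array([u[0],u[1],1])
def at(cam,px,z,P=None):
    o,d=ray(cam,px,P); return o+d*(z-o[2])/d[2]
def proj(cam,pt,P=None):
    P=P or bot.camera_params(cam)
    K=np.array([[P['fx'],0,P['cx']],[0,P['fy'],P['cy']],[0,0,1.]])
    T=np.linalg.inv(np.array(P['pose']))
    return cv2.projectPoints(np.array([pt],float),cv2.Rodrigues(T[:3,:3])[0],T[:3,3],K,np.array(P['distortion'],float))[0][0,0]
E
python3 - <<'E'
from h import *
np.set_printoptions(precision=4,suppress=True)
im={c:bot.capture(c) for c in('top','scene')}
for c in im: cv2.imwrite(f'pics/{c}0.png',im[c])
H=dict(mid13=.034,mid16=.034,mid19=.034,dish=0,tile=0,rack=0,row=.036)
for c in im:
  for n in H:
    for r in bot.mark_of(n,c)[:4]:
      if r['p']>.15: print(c,n,round(r['p'],2),np.round(r['point']),at(c,r['point'],H[n]))
s=bot.read_state();print(s['clock'],s['tcp_pos'],np.array(s['orientation']))
E
```

```text
top mid13 0.72 [177. 223.] [0.65   0.3954 0.034 ]
top mid13 0.62 [244. 292.] [0.4664 0.2194 0.034 ]
top mid13 0.62 [218. 224.] [0.6437 0.2858 0.034 ]
top mid13 0.52 [231. 165.] [0.802  0.2519 0.034 ]
top mid16 0.72 [177. 223.] [0.65   0.3954 0.034 ]
top mid16 0.62 [244. 292.] [0.4664 0.2194 0.034 ]
top mid16 0.62 [218. 224.] [0.6437 0.2858 0.034 ]
top mid16 0.52 [231. 165.] [0.802  0.2519 0.034 ]
top mid19 0.72 [177. 223.] [0.65   0.3954 0.034 ]
top mid19 0.62 [244. 292.] [0.4664 0.2194 0.034 ]
top mid19 0.62 [218. 224.] [0.6437 0.2858 0.034 ]
top mid19 0.52 [231. 165.] [0.802  0.2519 0.034 ]
top dish 0.65 [240. 288.] [0.4785 0.2338 0.    ]
top tile 0.87 [248. 196.] [0.7247 0.2134 0.    ]
top tile 0.68 [242. 291.] [0.4709 0.2296 0.    ]
top rack 0.82 [407. 269.] [ 0.5172 -0.2033  0.    ]
top row 0.92 [413. 270.] [ 0.5107 -0.2117  0.036 ]
top row 0.61 [323. 294.] [0.457  0.0193 0.036 ]
scene mid13 0.75 [409. 342.] [0.7351 0.255  0.034 ]
scene mid13 0.74 [399. 380.] [0.8135 0.255  0.034 ]
scene mid13 0.58 [431. 314.] [0.6609 0.2815 0.034 ]
scene mid13 0.51 [370. 323.] [0.7214 0.1756 0.034 ]
scene mid16 0.75 [409. 342.] [0.7351 0.255  0.034 ]
scene mid16 0.74 [399. 380.] [0.8135 0.255  0.034 ]
scene mid16 0.58 [431. 314.] [0.6609 0.2815 0.034 ]
scene mid16 0.51 [370. 323.] [0.7214 0.1756 0.034 ]
scene mid19 0.75 [409. 342.] [0.7351 0.255  0.034 ]
scene mid19 0.74 [399. 380.] [0.8135 0.255  0.034 ]
scene mid19 0.58 [431. 314.] [0.6609 0.2815 0.034 ]
scene mid19 0.51 [370. 323.] [0.7214 0.1756 0.034 ]
scene dish 0.92 [427. 249.] [0.4742 0.2395 0.    ]
scene tile 0.76 [386. 335.] [0.7181 0.2089 0.    ]
scene rack 0.84 [240. 210.] [ 0.5163 -0.2126  0.    ]
scene row 0.85 [239. 196.] [ 0.5031 -0.2181  0.036 ]
0.8 [0.1693 0.5495 0.2313] [[-0.9557  0.2944 -0.    ]
 [ 0.2944  0.9557  0.    ]
 [ 0.      0.     -1.    ]]
```

View pics/top0.png

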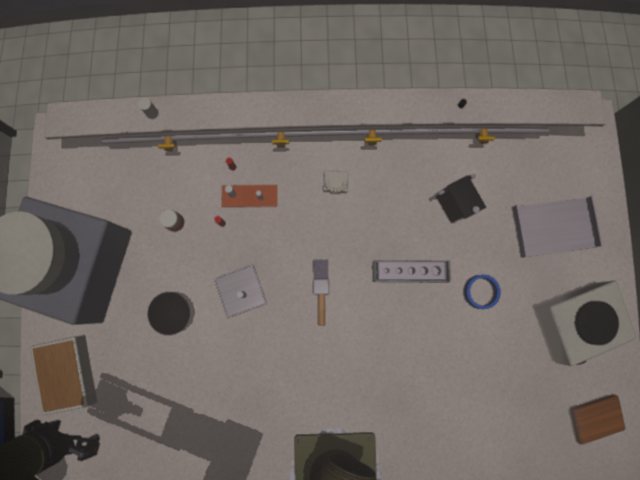

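View pics/scene0.png

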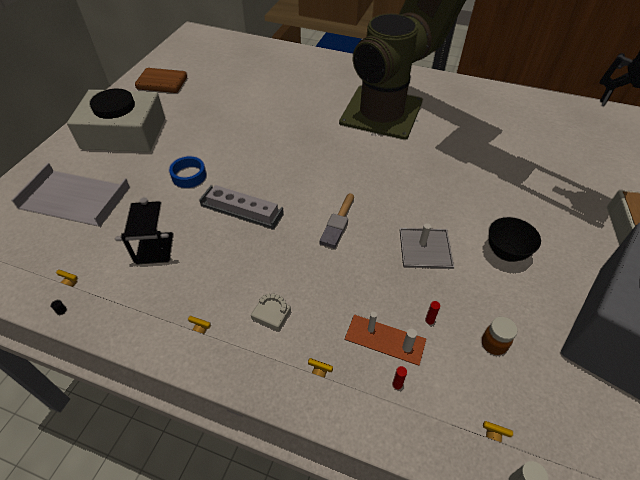

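The dish plunger is at top (241,294). The white ones on the tile are at (228,189) and (259,194), and there are red look-alikes at (218,220) and (230,162). The rack is at (411,270), with its small holes on the +y side. I'll move over the dish and use the wrist camera.

Emit:
{"op": "drive_tool", "data": {"targets": [-0.38, -0.226, 0, 0, 100, -0.38, -0.226, 0, 0, 100, -0.38, -0.226, 0, 0, 100, -0.38, -0.226, 0, 0, 100, -0.38, -0.226, 0, 0, 100, -0.38, -0.226, 0, 0, 100, -0.38, -0.226, 0, 0, 100, -0.38, -0.226, 0, 0, 100, -0.38, -0.226, 0, 0, 100, -0.38, -0.226, 0, 0, 100, -0.38, -0.226, 0, 0, 100, -0.38, -0.226, 0, 0, 100, -0.38, -0.226, 0, 0, 100]}}

```text
clock: 2.1
tcp_pos: [0.4649, 0.2227, 0.2313]
orientation: [[-0.956, 0.293, -0.001], [0.293, 0.956, 0.0], [0.001, 0.0, -1.0]]
force: [0.6, -0.4, 0.4]
width: 0.0853
finger_force: 0.0
```

```bash
python3 - <<'E'
from h import *
np.set_printoptions(precision=4,suppress=True)
s=bot.read_state();P=bot.camera_params('wrist')
im=bot.capture('wrist');cv2.imwrite('pics/w1.png',im)
print(s['clock'],s['tcp_pos'],s['orientation'])
T=np.eye(4);T[:3,:3]=s['orientation'];T[:3,3]=s['tcp_pos'];print(np.linalg.inv(T)@P['pose'],P['fx'])
for n,z in(('mid16',.034),('dish',0)):
  for r in bot.mark_of(n,'wrist')[:4]: print(n,r['p'],r['point'],at('wrist',r['point'],z,P))
# enlarged comparison of the white ones from the scene camera
sc=cv2.imread('pics/scene0.png')
c=[cv2.resize(sc[b:b+80,a:a+80],(260,260),interpolation=cv2.INTER_CUBIC) for a,b in((387,205),(333,285),(370,305))]
cv2.imwrite('pics/c.png',np.hstack(c))
E
```

```text
2.1 [0.4649 0.2227 0.2313] [[-0.9562  0.2926 -0.0005]
 [ 0.2926  0.9562  0.0002]
 [ 0.0005  0.     -1.    ]]
[[ 0.0004 -0.958  -0.2869  0.0719]
 [ 1.      0.0003  0.0004 -0.0004]
 [-0.0003 -0.2869  0.958  -0.1423]
 [ 0.      0.      0.      1.    ]] 347.3359792180175
mid16 0.96 [419.6, 342.9] [0.646 0.28  0.034]
mid16 0.94 [412.9, 403.5] [0.7274 0.2544 0.034 ]
mid16 0.55 [329.4, 201.7] [0.461  0.2289 0.034 ]
mid16 0.4 [351.4, 410.4] [0.7151 0.1805 0.034 ]
dish 0.97 [337.4, 206.1] [0.4747 0.2344 0.    ]
```

View pics/w1.png

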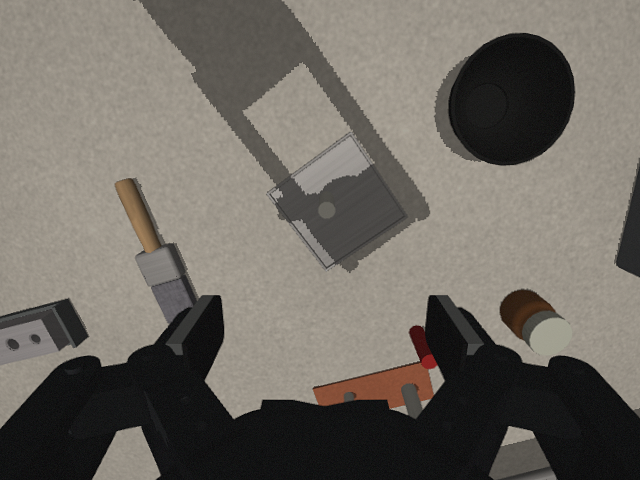

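View pics/c.png

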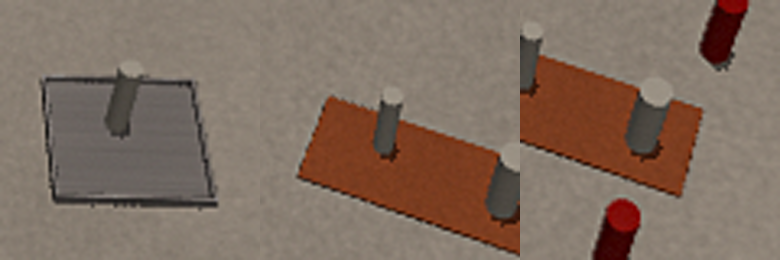

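In the wrist picture the dish plunger's top is at about (327,210). The tile plungers in the crop look like the thinnest (373,322) and the thickest (410,342), so the dish one should be the 16 mm. The grip width will confirm it. Next I'll locate it precisely.

```bash
python3 - <<'E'
from h import *
np.set_printoptions(precision=4,suppress=True)
im=cv2.imread('pics/w1.png');g=cv2.cvtColor(im,cv2.COLOR_BGR2GRAY)
c=cv2.resize(g[185:235,300:355],None,fx=8,fy=8,interpolation=cv2.INTER_CUBIC)
cc=cv2.HoughCircles(c,cv2.HOUGH_GRADIENT,1,60,param1=60,param2=12,minRadius=50,maxRadius=100)
for x,y,r in cc[0][:4]:
  p=(300+x/8,185+y/8); w=at('wrist',p,.064); o=np.array(bot.camera_params('wrist')['pose'])[:3,3]
  print(p,'diam px',r/4,'mm',r/4/347.3*np.linalg.norm(w-o)*1000,w)
print(at('wrist',(327,210),.064),at('top',(240.5,294),.064),at('scene',(429,228),.064))
s=bot.read_state();R=np.array(s['orientation']);
print('tool delta',R.T@(at('wrist',(327,210),.064)-s['tcp_pos']))
E
```

```text
Traceback (most recent call last):
TypeError: 'NoneType' object is not subscriptable
```

```bash
python3 - <<'E'
from h import *
np.set_printoptions(precision=4,suppress=True)
im=cv2.imread('pics/w1.png')
print(cv2.cvtColor(im,cv2.COLOR_BGR2GRAY)[200:222:2,312:344])
print(at('wrist',(327,210),.064),at('top',(240.5,294),.064),at('scene',(429,228),.064))
s=bot.read_state();R=np.array(s['orientation']);
print('tool delta',R.T@(at('wrist',(327,210),.064)-s['tcp_pos']))
E
```

```text
[[ 71  73  73  70  71  71  73  69  72  73  74  74  74  75  75  71  75  75
   74  73  72  71  70  71  73  71  76  75  76  75  75  73]
 [ 71  71  70  72  73  72  71  70  73  73  75  88  97  98  97  97  97  95
   80  72  73  70  71  74  76  77  77  76  75  72  73  73]
 [ 72  72  75  75  73  73  72  71  86  98 101 101 101 100 101 100 101 101
   99 101  95  79  70  77  77  72  73  73  74  73  74  73]
 [ 73  74  74  74  75  72  75  93 102 101  99  99  99 101  99 100 100 100
  100 100 100  98  77  71  72  73  72  75  74  73  74  75]
 [ 73  74  73  71  72  76  88 101 101 100 100  98 101 101  98 100  99  99
  100  99  98 101  99  81  73  73  74  74  74  74  76  73]
 [ 73  73  73  74  70  74  91 101 100 100  99 100 100  99  99 100 101  99
  100 100 101 100  97  84  72  74  75  73  74  74  72  73]
 [ 72  73  73  71  73  75  90 101 101  99 100 100 101  99 101  98 100 100
  100 101 100  99  98  81  72  74  76  72  73  70  70  70]
 [ 73  72  72  72  73  72  74  88 102 101 101 100 100 101 101 100  99 100
  100 101 101  98  81  73  73  72  72  71  70  69  70  72]
 [ 71  73  72  75  76  77  76  76  80  93 102 102 100 100 100 100 100 100
  102  99  87  75  71  72  71  69  70  69  74  71  73  75]
 [ 75  75  78  76  77  74  75  74  73  73  75  81  88  90  85  84  86  85
   73  71  71  71  71  70  71  71  74  74  73  74  72  72]
 [ 78  77  75  74  73  71  74  72  75  75  74  72  74  73  73  73  73  71
   72  71  69  72  72  72  74  73  72  72  73  71  73  70]]
[0.4623 0.2258 0.064 ] [0.4613 0.2227 0.064 ] [0.4688 0.231  0.064 ]
tool delta [0.0036 0.0022 0.1674]
```

Its diameter reads about 16.9 px, or roughly 15.4 mm, so it is the 16 mm one. I'm descending now to grip its upper part.

Emit:
{"op": "drive_tool", "data": {"targets": [0.004, 0.002, 0.05, 0, 100, 0.004, 0.002, 0.1, 0, 100, 0.004, 0.002, 0.15, 0, 100, 0.004, 0.002, 0.18, 0, 100, 0.004, 0.002, 0.197, 0, 100, 0.004, 0.002, 0.197, 0, 0, 0.004, 0.002, 0.197, 0, 0, 0.004, 0.002, 0.197, 0, 0, 0.004, 0.002, 0.197, 0, 0, 0.004, 0.002, 0.197, 0, 0, 0.004, 0.002, 0.197, 0, 0, 0.004, 0.002, 0.197, 0, 0, 0.004, 0.002, 0.197, 0, 0], "force": 40}}

```text
clock: 3.55
tcp_pos: [0.4636, 0.2251, 0.0357]
orientation: [[-0.956, 0.295, 0.002], [0.295, 0.956, 0.001], [-0.002, 0.002, -1.0]]
force: [-1.2, 0.4, 6.8]
width: 0.0146
finger_force: 38.9
```

Emit:
{"op": "drive_tool", "data": {"targets": [0, 0, 0, 0, 0, 0, 0, -0.03, 0, 0, 0, 0, -0.07, 0, 0, 0, 0, -0.1, 0, 0, 0, 0, -0.1, 0, 0]}}

```text
clock: 4.05
tcp_pos: [0.4659, 0.226, 0.1389]
orientation: [[-0.956, 0.294, 0.009], [0.294, 0.956, 0.004], [-0.008, 0.006, -1.0]]
force: [1.7, 0.8, -0.6]
width: 0.0146
finger_force: 39.1
```

```bash
python3 - <<'E'
from h import *
np.set_printoptions(precision=4,suppress=True)
s=bot.read_state();P=bot.camera_params('wrist')
im=bot.capture('wrist');cv2.imwrite('pics/w2.png',im)
print(s['width'],s['tcp_pos'],s['force'])
cv2.imwrite('pics/w2c.png',cv2.resize(im[190:350,220:420],None,fx=4,fy=3.75*4/3.75,interpolation=cv2.INTER_CUBIC)[:600])
E
```

```text
0.014637931969968954 [0.4659 0.226  0.1389] [ 1.7284  0.826  -0.5913]
```

View pics/w2c.png

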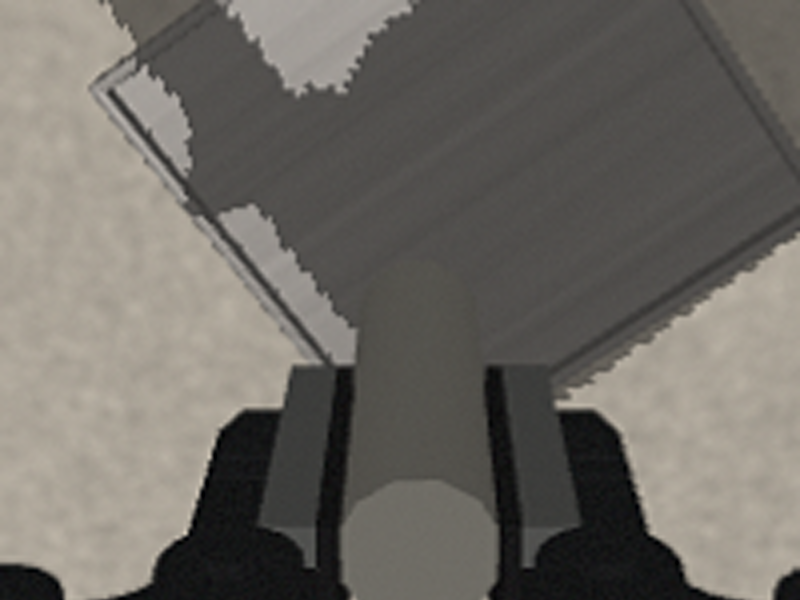

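The plunger hangs upright in the grip, with the top disc at crop (420,540) and the foot at (420,262). A width of 14.6 mm is ambiguous between 13 and 16 (soft pads), so I'll measure all three diameters.

```bash
cat > wid.py <<'E'
from h import *
from scipy.ndimage import map_coordinates as mc
def width(im,cam,P,base,ztop,lo=.25,hi=.75,plot=False):
    # rod at base xy, foot z, sample across the axis at several heights; silhouette = extreme strong edges
    g=cv2.cvtColor(im,cv2.COLOR_BGR2LAB).astype(float)
    o=np.array(P['pose'])[:3,3]; out=[]
    for f in np.linspace(lo,hi,9):
        p=np.array([base[0],base[1],base[2]+f*(ztop-base[2])])
        v=p-o; n=np.cross(v,[0,0,1]);n/=np.linalg.norm(n)
        t=np.linspace(-.016,.016,129)
        uv=np.array([proj(cam,p+n*a,P) for a in t])
        pr=np.stack([mc(g[...,k],[uv[:,1],uv[:,0]],order=1) for k in range(3)],1)
        d=np.linalg.norm(np.gradient(pr,axis=0),axis=1)
        L=t[:64][np.argmax(d[:64])];R=t[65:][np.argmax(d[65:])]
        out.append((L,R,R-L))
    return np.array(out)
E
python3 - <<'E'
from wid import *
np.set_printoptions(precision=2,suppress=True)
sc=cv2.imread('pics/scene0.png');P=bot.camera_params('scene')
# feet pixels estimated from the crop -> refine by base position
for nm,px,z in(('dish',(387+119/3.25,205+131/3.25),.004),('tileA',(333+125/3.25,285+152/3.25),.004),('tileB',(370+121/3.25,305+151/3.25),.004)):
    b=at('scene',px,z); 
    for _ in range(2):
        w=width(sc,'scene',P,b,z+.06)
        o=np.array(P['pose'])[:3,3];v=b-o;n=np.cross(v,[0,0,1]);n/=np.linalg.norm(n)
        b=b+n*np.median((w[:,0]+w[:,1])/2)
    print(nm,b,'width mm',w[:,2]*1e3,'med',np.median(w[:,2])*1e3)
w2=cv2.imread('pics/w2.png');g=cv2.cvtColor(w2,cv2.COLOR_BGR2GRAY)
for r in(262,270,276,320,325,330): print(r,g[r,295:352])
E
```

```text
dish [0.47 0.23 0.  ] width mm [17.5  15.75 15.75 15.75 15.75 15.75 15.75 16.   14.25] med 15.75
tileA [0.72 0.18 0.  ] width mm [14.75 12.75 13.75 12.   13.   13.   12.25 14.5  12.25] med 13.0
tileB [0.74 0.25 0.  ] width mm [23.   19.5  16.75 18.   19.25 19.25 19.   19.   19.  ] med 19.000000000000004
262 [148 150 151 141  71  77  77  78  78  77  77  79  80  80  81  80  77  77
  77  81  79  79  81  81  82  81  81  82  81  83  82  83  83  83  82  82
  81  82  81  80  80  78  77  80  78  79  79  80  80  79  79  80  80  80
  81  80  81]
270 [122 150 148 146 145 145 142 144 143 145 146 128  74  78  76  73  75  78
  78  81  80  80  82  82  81  83  82  82  83  83  82  82  83  83  82  81
  80  80  81  80  81  80  77  77  78  81  80  80  78  79  78  78  78  79
  81  81  82]
276 [141 141  98  50  82 132 144 142 141 141 141 141 144 135  74  75  79  79
  78  82  80  79  83  81  82  83  81  82  83  84  83  85  83  81  81  82
  82  81  82  80  81  80  78  78  78  80  82  83  79  79  79  77  76  78
  78  76  79]
320 [ 60  59  61  59  10  21  20  20  16  24  55  97 110 108 108 108 109 108
 108 108 108 107 109 107 108 109 108 108 106 108 108 109 109 108 108 109
 107 108 108 107 108 109 106 109 107 108 109 108  83  35  12  17  12  16
  11  38  63]
325 [ 79  78  79  78  19  24  25  18  17  39  93 111 107 108 108 109 109 107
 109 107 109 109 108 108 108 109 109 107 108 107 108 108 108 107 108 108
 107 109 108 107 109 107 108 108 109 105 109 109 105  75  15  14  29  26
  20  49  82]
330 [ 26  69  83  79  17  22  22  21  18  25  72 110 109 109 108 109 108 109
 108 107 108 108 106 107 109 108 107 109 108 109 108 108 108 108 108 108
 107 107 107 106 109 106 108 107 107 109 109 110 105  75  12  24  25  21
  20  52  83]
```

So the dish plunger is the 16 mm one (15.75 measured, against 13.0 and 19.0 on the tile), and its hole is at the rack's centre. I'm carrying it there, turned square to the rack.

Emit:
{"op": "drive_tool", "data": {"targets": [-0.01, -0.02, 0, -2, 0, -0.03, -0.06, 0, -6, 0, -0.047, -0.1, 0, -10, 0, -0.064, -0.14, 0, -14, 0, -0.08, -0.18, 0, -17, 0, -0.097, -0.22, 0, -17, 0, -0.113, -0.26, 0, -17, 0, -0.13, -0.3, 0, -17, 0, -0.147, -0.34, 0, -17, 0, -0.163, -0.38, 0, -17, 0, -0.17, -0.4, 0, -17, 0, -0.172, -0.405, 0, -17, 0, -0.172, -0.405, 0, -17, 0, -0.172, -0.405, 0, -17, 0, -0.172, -0.405, 0, -17, 0]}}

```text
clock: 5.6
tcp_pos: [0.5073, -0.2113, 0.1339]
orientation: [[-1.0, 0.001, -0.001], [0.001, 1.0, 0.001], [0.001, 0.001, -1.0]]
force: [-0.5, 1.2, -0.8]
width: 0.0145
finger_force: 39.2
```

```bash
python3 - <<'E'
from h import *
np.set_printoptions(precision=4,suppress=True)
s=bot.read_state();P=bot.camera_params('wrist')
im=bot.capture('wrist');cv2.imwrite('pics/w3.png',im)
print(s['clock'],s['width'],s['tcp_pos'],s['force'])
for n,z in(('row',.036),('rack',0)):
  for r in bot.mark_of(n,'wrist')[:2]: print(n,r['p'],r['point'],at('wrist',r['point'],z,P))
E
```

```text
5.6 0.01445783969205891 [ 0.5073 -0.2113  0.1339] [-0.4911  1.229  -0.8023]
row 0.72 [325.4, 239.9] [ 0.5102 -0.211   0.036 ]
```

View pics/w3.png

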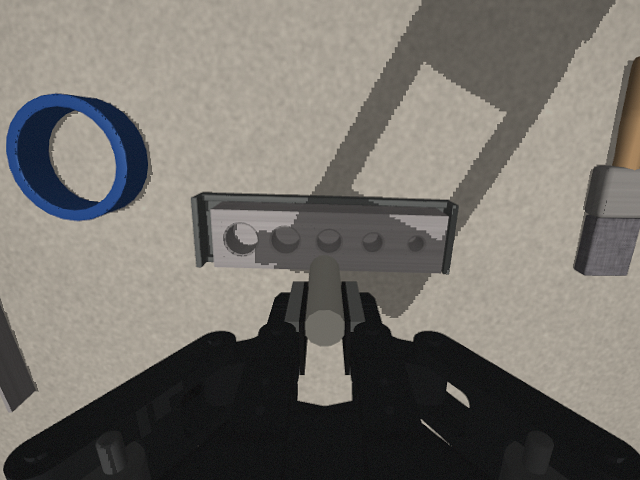

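The bar's holes lie at x = 241, 285, 329, 372 and 416, near row 240. The 16 mm hole is at (329,240) and the held foot at about (324,262). I'll enlarge for exact centres.

```bash
python3 - <<'E'
from h import *
im=cv2.imread('pics/w3.png')
c=im[212:292,222:332] 
c=cv2.resize(im[208:283,222:322+10],None,fx=7,fy=7,interpolation=cv2.INTER_CUBIC)
c=im[218:268,220:432]; c=cv2.convertScaleAbs(c,alpha=1.8,beta=-30)
a=cv2.resize(c[:, :106],(795,375),interpolation=cv2.INTER_CUBIC)
b=cv2.resize(c[:,80:133+53],(795,375),interpolation=cv2.INTER_CUBIC)
d=cv2.resize(c[:,106:],(795,375),interpolation=cv2.INTER_CUBIC)
cv2.imwrite('pics/w3c.png',cv2.resize(np.vstack([a,d]),(636,600)))
E
```

```text
(no output)
```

View pics/w3c.png

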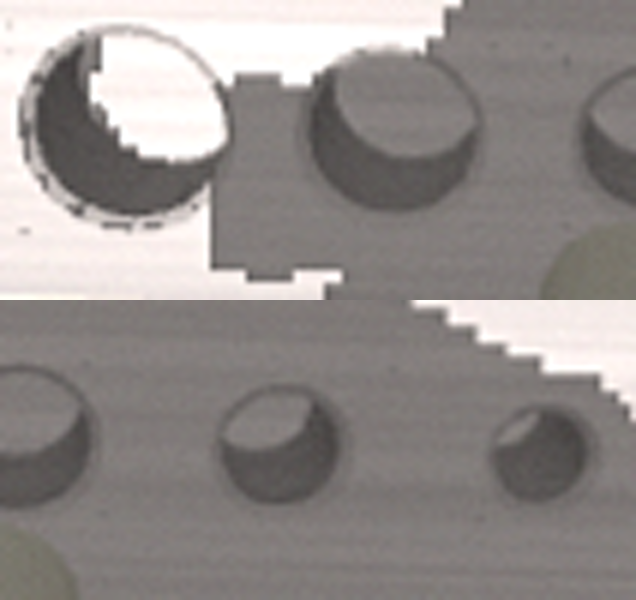

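```bash
python3 - <<'E'
from h import *
np.set_printoptions(precision=4,suppress=True)
s=bot.read_state();P=bot.camera_params('wrist')
px=np.array([(240.8,239.3),(285.7,239.7),(329.1,240.9),(372.6,242.2),(416.2,243.8)])-.4
W=np.array([at('wrist',p,.036,P) for p in px]);print(W,np.linalg.norm(np.diff(W,axis=0),axis=1))
k=np.arange(5)-2
fx,fy=np.polyfit(k,W[:,0],1),np.polyfit(k,W[:,1],1);h=np.array([fx[1],fy[1],.036])
print('hole',h,'dir',fx[0],fy[0],'yaw deg',np.degrees(np.arctan2(-fx[0],fy[0])))
R=np.array(s['orientation']);t=np.array(s['tcp_pos']);foot=t+R[:,2]*.032
print('tcp',t,'foot',foot)
a=np.linspace(0,2*np.pi,72,endpoint=False)
for r in(8,7.3):
  q=np.array([proj('wrist',foot+np.array([np.cos(x),np.sin(x),0])*r/1e3,P) for x in a])
  print('pred foot circle cols',q[:,0].min(),q[:,0].max(),'rows',q[:,1].min(),q[:,1].max())
print('tool delta',R.T@(h-foot))
g=cv2.imread('pics/w3.png').astype(int)
for r in(262,266,270,274):print(r,g[r,300:348,0].tolist())
print('col324',g[246:270,324].tolist())
E
```

```text
[[ 0.5102 -0.2733  0.036 ]
 [ 0.5105 -0.2406  0.036 ]
 [ 0.5115 -0.2091  0.036 ]
 [ 0.5125 -0.1775  0.036 ]
 [ 0.5137 -0.1455  0.036 ]] [0.0327 0.0315 0.0317 0.032 ]
hole [ 0.5117 -0.2092  0.036 ] dir 0.0008930281814328757 0.03187824084267631 yaw deg -1.6046483759238297
tcp [ 0.5078 -0.2118  0.1344] foot [ 0.5078 -0.2118  0.1024]
pred foot circle cols 310.6549198058221 340.26417655570157 rows 257.00879788973197 284.4931504486579
pred foot circle cols 311.9502705184493 338.96907211896 rows 258.24076349363924 283.31983831415107
tool delta [-0.0039  0.0025  0.0664]
262 [85, 85, 85, 85, 85, 87, 85, 85, 84, 86, 84, 81, 72, 73, 74, 75, 74, 74, 76, 77, 75, 77, 75, 77, 77, 77, 77, 77, 76, 76, 77, 75, 76, 75, 74, 74, 73, 81, 87, 86, 85, 84, 84, 85, 85, 83, 85, 84]
266 [85, 85, 85, 83, 85, 85, 83, 86, 85, 83, 71, 73, 74, 74, 75, 73, 76, 76, 76, 74, 76, 75, 75, 78, 76, 77, 76, 78, 77, 76, 78, 76, 76, 76, 75, 75, 74, 71, 73, 81, 84, 86, 84, 84, 84, 84, 85, 84]
270 [87, 85, 84, 85, 88, 88, 91, 87, 88, 80, 69, 72, 73, 73, 74, 74, 76, 76, 75, 78, 77, 77, 78, 76, 77, 75, 79, 76, 78, 76, 77, 74, 75, 77, 76, 74, 73, 73, 71, 77, 85, 83, 83, 83, 84, 82, 82, 82]
274 [150, 149, 148, 151, 153, 152, 149, 151, 140, 67, 70, 73, 72, 74, 74, 75, 76, 77, 74, 77, 76, 77, 76, 77, 77, 77, 77, 77, 74, 76, 77, 76, 72, 74, 75, 75, 74, 72, 70, 74, 89, 91, 89, 89, 89, 86, 86, 87]
col324 [[62, 64, 65], [64, 64, 68], [66, 67, 70], [64, 65, 67], [63, 62, 65], [67, 67, 69], [80, 80, 83], [81, 83, 86], [84, 85, 87], [78, 82, 84], [78, 83, 85], [76, 81, 83], [78, 83, 85], [77, 83, 84], [76, 81, 84], [75, 80, 83], [77, 83, 84], [77, 83, 85], [78, 83, 85], [75, 82, 83], [76, 82, 84], [78, 83, 84], [77, 83, 84], [76, 83, 84]]
```

Emit:
{"op": "drive_tool", "data": {"targets": [-0.003, 0.0015, 0.01, 0, 0, -0.0057, 0.0032, 0.025, 0, 0, -0.0057, 0.0032, 0.04, 0, 0, -0.0057, 0.0032, 0.052, 0, 0, -0.0057, 0.0032, 0.052, 0, 0, -0.0057, 0.0032, 0.052, 0, 0]}}

```text
clock: 6.35
tcp_pos: [0.5134, -0.2095, 0.0819]
orientation: [[-1.0, 0.002, -0.001], [0.002, 1.0, 0.0], [0.001, 0.0, -1.0]]
force: [0.4, -0.9, -0.6]
width: 0.0147
finger_force: 39.2
```

```bash
python3 - <<'E'
from h import *
np.set_printoptions(precision=4,suppress=True)
s=bot.read_state();P=bot.camera_params('wrist')
im=bot.capture('wrist');cv2.imwrite('pics/w4.png',im)
R=np.array(s['orientation']);t=np.array(s['tcp_pos']);foot=t+R[:,2]*.032+R[:,0]*.0018-R[:,1]*.0007
print(t,s['force'],'foot px',proj('wrist',foot,P),'TCP',proj('wrist',t,P))
im=cv2.convertScaleAbs(im,alpha=1.8,beta=-30)
cv2.imwrite('pics/w4c.png',cv2.resize(im[195:295,255:385],None,fx=6,fy=6,interpolation=cv2.INTER_CUBIC))
E
```

```text
[ 0.5134 -0.2095  0.0819] [ 0.404  -0.8777 -0.6284] foot px [324.2098 267.7696] TCP [325.7861 297.9902]
```

View pics/w4c.png

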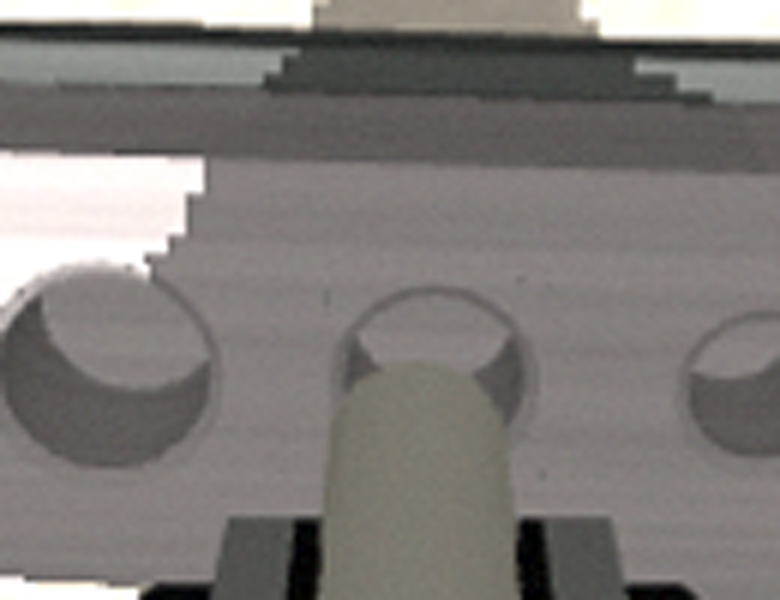

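The 16 mm hole is at crop (434,376), and the foot's leading edge is at (418,362), matching my predicted foot. Now I'll work out the remaining offset.

```bash
python3 - <<'E'
from h import *
np.set_printoptions(precision=4,suppress=True)
s=bot.read_state();P=bot.camera_params('wrist')
R=np.array(s['orientation']);t=np.array(s['tcp_pos'])
h=at('wrist',(327.0,257.3),.036,P);f=at('wrist',(324.3,267.8),t[2]-.032,P)
print(h,f,R.T@(h-f),t)
a=np.linspace(0,2*np.pi,72)
q=np.array([proj('wrist',h+np.array([np.cos(x),np.sin(x),0])*8.75/1e3,P) for x in a]);print('pred hole',(q.min(0)-[255,195]+.4)*6,(q.max(0)-[255,195]+.4)*6)
E
```

```text
[ 0.5114 -0.2089  0.036 ] [ 0.5121 -0.2104  0.0505] [0.0007 0.0016 0.0145] [ 0.5139 -0.2098  0.0825]
pred hole [343.5742 289.8238] [525.2206 460.4608]
```

Emit:
{"op": "drive_tool", "data": {"targets": [0.0007, 0.0016, 0, 0, 0, 0.0007, 0.0016, 0.006, 0, 0, 0.0007, 0.0016, 0.01, 0, 0, 0.0007, 0.0016, 0.012, 0, 0, 0.0007, 0.0016, 0.014, 0, 0, 0.0007, 0.0016, 0.015, 0, 0, 0.0007, 0.0016, 0.016, 0, 0, 0.0007, 0.0016, 0.017, 0, 0, 0.0007, 0.0016, 0.017, 0, 0]}}

```text
clock: 7.3
tcp_pos: [0.5129, -0.2081, 0.0652]
orientation: [[-1.0, 0.002, 0.0], [0.002, 1.0, -0.0], [-0.0, -0.0, -1.0]]
force: [-0.2, -0.8, -0.3]
width: 0.0147
finger_force: 39.2
```

Emit:
{"op": "drive_tool", "data": {"targets": [0, 0, 0.001, 0, 0, 0, 0, 0.002, 0, 0, 0, 0, 0.003, 0, 0, 0, 0, 0.004, 0, 0, 0, 0, 0.005, 0, 0, 0, 0, 0.005, 0, 0]}}

```text
clock: 7.9
tcp_pos: [0.5129, -0.2081, 0.0602]
orientation: [[-1.0, 0.002, 0.0], [0.002, 1.0, 0.0], [-0.0, 0.0, -1.0]]
force: [1.3, 0.3, -1.1]
width: 0.0148
finger_force: 39.2
```

Emit:
{"op": "drive_tool", "data": {"targets": [0, 0, 0.002, 0, 0, 0, 0, 0.004, 0, 0, 0, 0, 0.006, 0, 0, 0, 0, 0.008, 0, 0, 0, 0, 0.01, 0, 0, 0, 0, 0.012, 0, 0, 0, 0, 0.0135, 0, 0, 0, 0, 0.0135, 0, 0]}}

```text
clock: 8.7
tcp_pos: [0.5129, -0.2081, 0.0466]
orientation: [[-1.0, 0.002, -0.0], [0.002, 1.0, 0.0], [0.0, 0.0, -1.0]]
force: [0.9, 0.4, -0.5]
width: 0.0146
finger_force: 39.2
```

Emit:
{"op": "drive_tool", "data": {"targets": [0, 0, 0.0005, 0, 0, 0, 0, 0.001, 0, 0, 0, 0, 0.0015, 0, 0, 0, 0, 0.002, 0, 0, 0, 0, 0.002, 0, 0]}}

```text
clock: 9.2
tcp_pos: [0.5129, -0.2082, 0.0448]
orientation: [[-1.0, 0.002, 0.0], [0.002, 1.0, -0.0], [-0.0, -0.0, -1.0]]
force: [0.9, -0.7, -0.1]
width: 0.0141
finger_force: 39.2
```

Emit:
{"op": "drive_tool", "data": {"targets": [0, 0, 0, 0, 30, 0, 0, 0, 0, 50, 0, 0, 0, 0, 60, 0, 0, 0, 0, 60, 0, 0, 0, 0, 60, 0, 0, -0.01, 0, 60, 0, 0, -0.04, 0, 60, 0, 0, -0.08, 0, 60, 0, 0, -0.12, 0, 60, 0, 0, -0.12, 0, 60, 0, 0, -0.12, 0, 60]}}

```text
clock: 10.3
tcp_pos: [0.5136, -0.2085, 0.1667]
orientation: [[-1.0, 0.002, 0.003], [0.002, 1.0, -0.002], [-0.003, -0.002, -1.0]]
force: [-0.1, -0.2, -0.6]
width: 0.0514
finger_force: 0.0
```

```bash
python3 - <<'E'
from h import *
np.set_printoptions(precision=4,suppress=True)
s=bot.read_state();P=bot.camera_params('wrist')
im=bot.capture('wrist');cv2.imwrite('pics/w5.png',im);print(s['width'],s['tcp_pos'])
c=np.array([.5114,-.2089,0])
for z in(.072,.036):print(z,(proj('wrist',c+[0,0,z],P)-[250,160])*5,'ø px',5*.016*347/(P['pose'][2][3]-z))
im=cv2.convertScaleAbs(im,alpha=1.6,beta=-20)
cv2.imwrite('pics/w5c.png',cv2.resize(im[160:280,250:400],None,fx=5,fy=5,interpolation=cv2.INTER_CUBIC))
E
```

```text
0.051379164518970864 [ 0.5136 -0.2085  0.1667]
0.072 [373.8376 368.9401] ø px 117.2906557857753
0.036 [373.7667 305.6691] ø px 101.80543451847679
```

View pics/w5c.png

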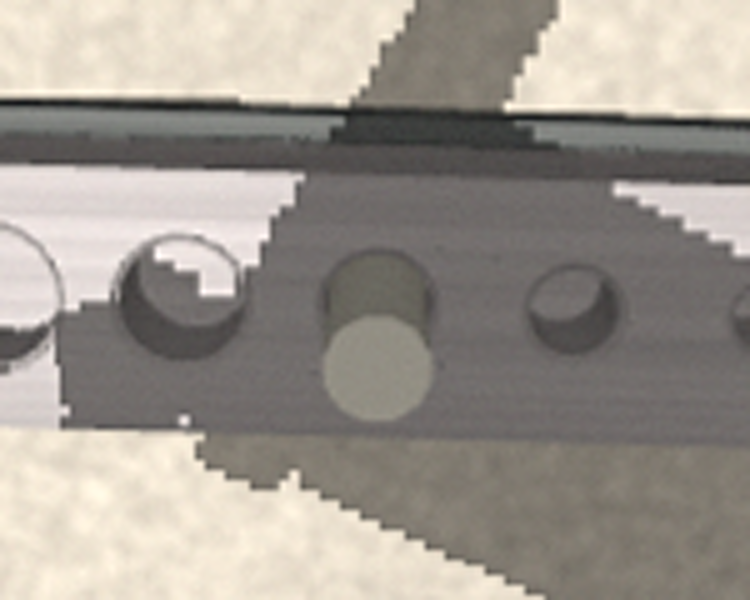

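The plunger stands upright in the 16 mm hole. Its top is at crop (378,369), against (374,369) predicted for a top 72 mm above the bench, so it is fully home. Nothing is touching it, so I'm handing in.

```bash
python3 -c "
from bench import bot
print(bot.job_done())"
```

```text
the job is handed in; nothing more can be done
None
```

The 16 mm plunger from the dish is upright and fully home in its hole in the rack; I handed the job in at about 10 s on the robot's clock, and the hand-in call did not report a verdict.

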